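# Load a jar carrier past the drop gate of a filling chute

## Task

Load the filling chute: press the sprung drop gate down out of the way with one fingertip on its long pedal plate and keep it held down while another finger pushes the jar carrier from behind, along the chute and past the gate, until the carrier is fully home against the end stop. Keep the gate down until the carrier is wholly past it, so that the gate never rubs on the carrier, then take the hand away so that the gate springs back up behind it. Do not grip, lift or tip the carrier, and leave all the other things where they stand.

Things in the scene. Friction and masses are not known exactly. Their poses are not given: they have to be found in the camera images.
- chute: Fixed straight metal chute on legs. Origin on the table surface below the gate bar, mid-width. x = direction of travel, y = across, towards the pedal, z up. Chute from x = -221 to +173 mm; gate bar at x = 0; floor 78 mm above the table; inner width 90 mm (y = -45 to +45); two side walls 6 mm thick, top 22 mm above the chute floor. Pedal and hinge lie outside the +y wall.
- stop (a point): Point on the upstream face of the chute's end stop (a plate 8 mm thick), mid-width, on the chute floor: x = +165 mm, z = 78 mm in the chute's frame. The stop's top is 44 mm above the chute floor.
- hinge (a point): Point on the gate's hinge line: x = 0, y = +150 mm, z = 112 mm in the chute's frame. The hinge line runs along the chute between two fixed brackets at x = -222 and +112 mm (8 mm thick, y = +139 to +161 mm, top 122 mm above the table).
- gate (a joint): Gate angle about its hinge line. 0 = sprung up: a bar 8 mm thick stands across the chute, 6 to 22 mm above its floor. Positive = pressed down through slots in floor and pedal-side wall: wholly below the floor from 0.24 rad, hard stop at 0.36 rad. A spring lifts it at once when released; holding it at 0.3 rad takes 3 to 8 N on the pedal.
- pedal (a point): Centre of the top face of the gate's pedal, a flat strip 300 x 57 x 4 mm that turns with the gate. With the gate up: chute frame x = -210 to +90, y = +58 to +115 mm, top 118 mm above the table. At 0.3 rad its top is about 107 mm above the table at y = 115, 96 mm at y = 78. A finger can press it, and slide, anywhere along its length.
- rack: Jar carrier: white plastic tray, 110 mm long (x), 82 mm wide (y), six small lidded jars fixed in it, 50 mm tall overall, about 0.35 kg, loose on the chute floor upstream of the gate. Origin at the centre of its underside; x along the travel. Flat rear end wall at x = -55 mm, full width, 46 mm tall; front at x = +55 mm. Home: origin 110 mm past the gate bar.
- label_roll_a: loose roll of paper labels standing on end, 84 mm diameter, 50 mm tall, beside the far wall of the chute; origin at the centre of its underside; a bystander
- label_roll_b: loose roll of paper labels standing on end, 72 mm diameter, 65 mm tall, beside the far wall of the chute; origin at the centre of its underside; a bystander
- jar_tall: loose closed jar, 48 mm diameter, 85 mm tall, beside the far wall of the chute; origin at the centre of its underside; a bystander
- jar_short: loose closed jar, 60 mm diameter, 55 mm tall, standing beyond the end stop; origin at the centre of its underside; a bystander
- jar_lid: loose round metal lid lying on the table beyond the end stop, 66 mm diameter, 14 mm thick; origin at the centre of its underside; a bystander
- screwdriver: loose screwdriver lying on the table; origin at the centre of its underside; a bystander
Things that resemble listed ones, but are neither listed nor needed, are in the scene too. Leave any purple look-alike of the rack alone.

How it is judged:
On the way, in this order (a step that is already met when the one before it is completed fails the run):
1. a finger holds the gate down while the carrier is still upstream of it (value of joint gate above 0.23 rad and contact force between the fingers and gate above 0.3 N and x of rack in the frame of chute below -0.057 m), for 0.1 s.
2. the carrier is wholly past the gate with the gate still held down by a finger (value of joint gate above 0.23 rad and contact force between the fingers and gate above 0.3 N and x of rack in the frame of chute above 0.066 m), for 0.05 s.
At the end, for the whole second after the job is handed in: The carrier rests on the chute floor, still, within 7 mm of fully home against the end stop, and the gate has sprung back up behind it (joint below 0.05 rad) without touching it (x of rack in the frame of chute between 0.103 and 0.116 m and z of rack in the frame of chute between 0.074 and 0.082 m and angle between the x axis of rack and the x axis of chute, either way round below 0.1 rad and value of joint gate below 0.05 rad and linear speed of rack below 0.01 m/s and contact force between gate and rack below 0.2 N).
It fails at once if the gate rubs or knocks on the carrier (over 1 N) (contact force between gate and rack above 1 N).
It fails at once if the carrier is lifted (over 12 mm) or tipped (z of rack in the frame of chute above 0.09 m or angle between rack's own z axis and vertical above 0.2 rad).
It fails at once if a bystander is moved by more than 20 mm (distance of any of label_roll_a, label_roll_b, jar_tall, jar_short, jar_lid, screwdriver from where it was at the start of the episode above 0.02 m).
It also fails if it takes over 45 s, if anything falls off the work surface, if the arm or the gripper's body presses on something with over 40 N, if the wrist force passes 120 N, or if a joint passes its speed limit or range.

## Robot

A 6-joint arm with a two-finger parallel gripper is mounted at the origin on the work surface. World frame = base frame: x ahead of the robot, y to its left, z up, the work surface at z = 0. Lengths are in m, angles in rad, forces in N, time in s.
With the tool pointing down it reaches from about 0.225 to 0.875 m from the base axis. Payload 3.4 kg.
Tool frame: the origin (TCP) lies at the very end of the fingers, on their centre line; the grasp point (between the pads) lies 19 mm behind it; z points along the fingers, y is the direction in which the jaws open and shut (so a half turn about z gives the same grasp; the last joint's range is limited). The gripper opens to 85 mm and grips with 20 to 120 N. Pads are 22 mm wide; open, the fingers measure 114 mm over their backs; the gripper's body (76 mm by 85 mm) begins 54 mm behind the grasp point. The pads swing forward as they close: fully open they stand 13 mm farther back than shut.
Start: joints at [1.2, 0.276, 1.505, -0, 1.361, -0.121], TCP at [0.142, 0.557, 0.231] pointing down, gripper open.
Joint ranges: [-2.89, 2.89], [-0.75, 2.08], [0.22, 2.7], [-1.18, 4.32], [0.11, 2.71], [-2.7, 2.7]. Speed limits (rad/s): [2.57, 2.57, 3.14, 3.14, 3.14, 3.14].

## Interface

Orientations are given as a unit quaternion [w, x, y, z].
In Python, from rig import get_state, get_image, calibration, sign_off gives the robot as it stands. The module is installed in compiled form; this text tells all that it offers.
- The arm moves only by the tool drive_tool, never from a script. Its argument "targets" is one flat list of numbers, 7 for each row, row after row: the turn, a rotation vector about the tool's x, y, z in degrees, then the shift along the tool's x, y, z in mm, then the opening, from 0 (shut) to 1 (fully open). In form: [wx, wy, wz, tx, ty, tz, fingers, wx, wy, wz, tx, ty, tz, fingers, ...]. A call has 1 to 12 rows; each row shifts and turns the commanded pose from where the row before left it, along the tool's axes as they then stand; what a row does not reach is not made up. A row lasts 1/8 s, in which the tool goes at most 62.5 mm and 10.7 degrees, less where a joint would pass 70% of its speed; a pose out of reach is approached as far as the arm can. A call is refused whole if a number of a shift passes 62.5 or a number of a turn 10.7, either way. A call with a gripper value outside its range is refused whole. The fingers move at their own pace and stop on an object; "grip_force" is the grip in N (left out, the last holds). Time passes only in rows, so rows that do not move let the fingers close. It gives the time, the measured TCP pose, the force and the opening at its end, in the units of the state.
- get_state(): the state, without advancing time (a new reading comes with each control period).
- get_image(name): name is "scene" or "top" or "wrist"; returns the picture (400x640x3 uint8, red, green, blue); there is no depth.
- calibration(name): a dict with "mtx" (3x3 intrinsics, pixels), "distortion" ([k1, k2, p1, p2, k3] as OpenCV has them; the pictures are not rectified), "world_to_cam" (4x4, takes a point from world to camera coordinates); the wrist camera has in their place "hand_eye" (4x4, takes a point from camera to tool coordinates, whose origin is the TCP and whose axes are the flange's). Camera axes: x right, y down, z forward; pixel columns grow to the right and rows downward; lengths in m; the calibration is good to about 2 mm. A picture is of the moment at which its call begins: read the wrist's pose just before it. calibration takes no time and is no camera call.
- sign_off(): hands the job in, once; it reports no verdict.
The state is a dict: "clock": time; "qpos": joint angles; "qd": joint speeds; "effort": joint torques, N m; "position": TCP position; "ee_rot": TCP orientation; "contact_force": force on the tool from outside, world axes, zero at the start; "moment": the same for the moment, N m; "width": finger opening in m.
Only numpy, scipy, OpenCV 4.12 (cv2) and the standard library are available. Lean on these libraries where they do the work, as an engineer would, in place of code of your own. Each camera call takes 0.05 s, during which the arm holds its last target.

## Working session

There is one attempt and no reset: what is moved stays moved. The work goes in short steps, Python scripts to look and compute and a tool call to move; the robot and the scene stay as the last step left them, time stands still between calls to the robot, and variables do not carry over. Pictures are saved under pics/ and viewed, and the job is handed in when it is done.

Besides the shell and the picture viewer there is one more tool, called after "Emit:" by a JSON object that holds its "api" and its "payload". drive_tool: Moves the arm, as the interface text tells. Its arguments: {"type":"object","properties":{"targets":{"type":"array"},"grip_force":{"type":"number"}},"required":["targets"]}

```bash
mkdir -p pics; python3 - <<'E'
from rig import *
import cv2
s=get_state();print(s)
for n in("scene","top","wrist"):
    im=get_image(n);cv2.imwrite(f"pics/{n}0.png",im[:,:,::-1]);
    c=calibration(n);print(n,{k:__import__('numpy').round(v,4).tolist() for k,v in c.items()})
E
```

```text
{'clock': 0.0, 'qpos': array([ 1.20002572e+00,  2.76586051e-01,  1.50616653e+00, -1.34845592e-05,
        1.36068016e+00, -1.20989551e-01]), 'qd': array([-9.84942236e-04, -1.14654921e-03, -2.24844513e-03,  9.34036958e-06,
        7.69360007e-04, -1.38995548e-03]), 'effort': array([ 6.79333498e-04, -4.16780126e+01, -2.45816678e+01,  2.29212924e-05,
        1.08790083e-02,  2.13422555e-05]), 'position': array([0.14194231, 0.55664779, 0.2304315 ]), 'ee_rot': array([-2.17552990e-04,  1.24564663e-01,  9.92211065e-01, -8.93974874e-04]), 'contact_force': array([0.41004425, 0.71526181, 0.00767874]), 'moment': array([-0.0301314 , -0.04106635, -0.01073253]), 'width': 0.08512618514595983}
scene {'mtx': [[362.3019, 0.0, 320.3816], [0.0, 362.3019, 200.9927], [0.0, 0.0, 1.0]], 'distortion': [-0.037, 0.0, 0.0, 0.0, 0.0], 'world_to_cam': [[0.5061, 0.8624, -0.007, -0.2495], [0.6958, -0.4131, -0.5876, -0.3344], [-0.5097, 0.2925, -0.8091, 1.2772], [0.0, 0.0, 0.0, 1.0]]}
top {'mtx': [[489.7206, 0.0, 326.922], [0.0, 489.7206, 203.2549], [0.0, 0.0, 1.0]], 'distortion': [-0.1058, 0.0, 0.0, 0.0, 0.0], 'world_to_cam': [[0.0269, -0.9996, 0.0064, -0.0166], [-0.9956, -0.0274, -0.0897, 0.5867], [0.0898, -0.004, -0.996, 1.205], [0.0, 0.0, 0.0, 1.0]]}
wrist {'mtx': [[302.2868, 0.0, 318.4966], [0.0, 302.2868, 196.4655], [0.0, 0.0, 1.0]], 'distortion': [-0.0073, 0.0, 0.0, 0.0, 0.0], 'hand_eye': [[-0.0003, -0.9624, -0.2716, 0.0685], [1.0, -0.0001, -0.0008, 0.002], [0.0007, -0.2716, 0.9624, -0.1413], [0.0, 0.0, 0.0, 1.0]]}
```

View pics/scene0.png

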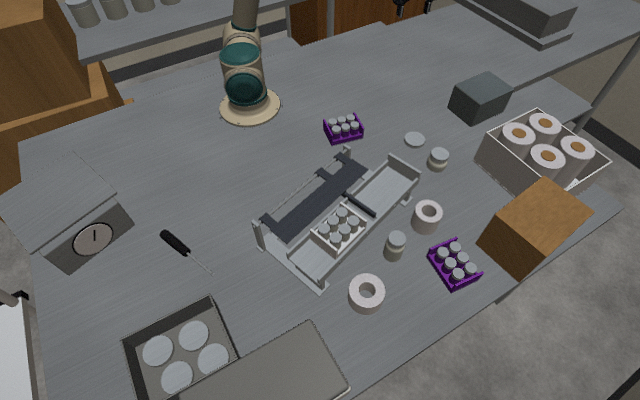

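View pics/top0.png

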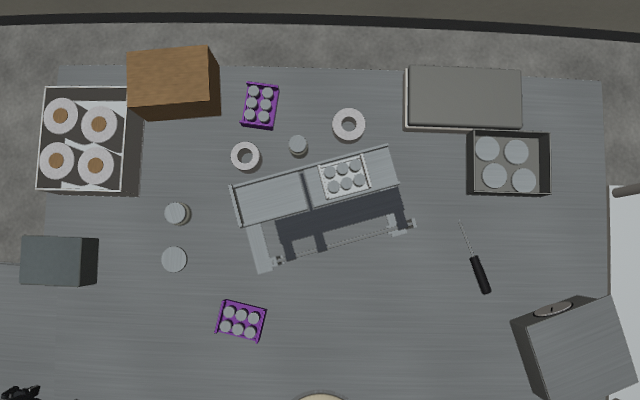

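View pics/wrist0.png

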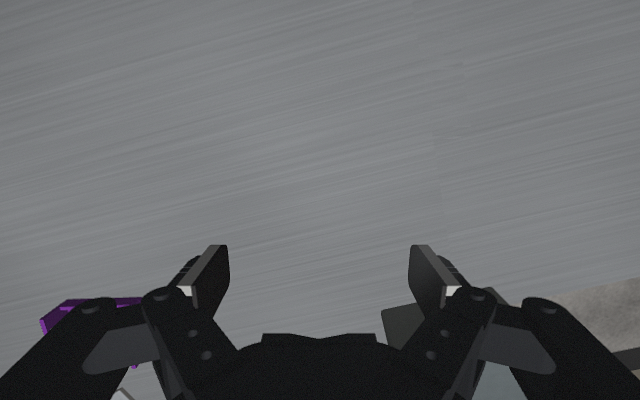

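The top view shows the chute with its stop at left (235,205), its open end at right (395,165), the gate bar near (307,190), the white rack at (345,177) and the pedal on the robot's side. Next I'll enlarge it to pick corners.

```bash
python3 - <<'E'
import cv2
im=cv2.imread("pics/top0.png")[130:280,220:425]
cv2.imwrite("pics/topc.png",cv2.resize(im,None,fx=3.9,fy=3.9,interpolation=cv2.INTER_CUBIC))
im=cv2.imread("pics/scene0.png")[140:295,245:425]
cv2.imwrite("pics/scenec.png",cv2.resize(im,None,fx=3.8,fy=3.8,interpolation=cv2.INTER_CUBIC))
E
```

```text
(no output)
```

View pics/topc.png

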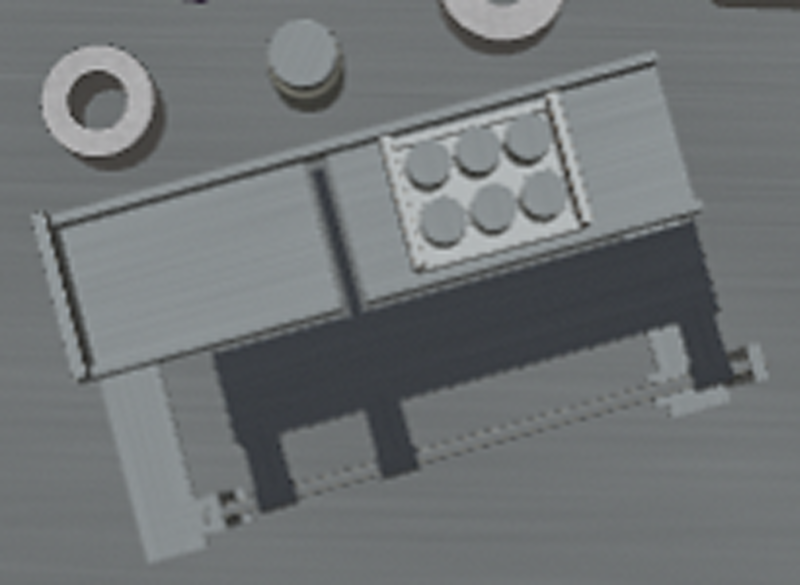

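View pics/scenec.png

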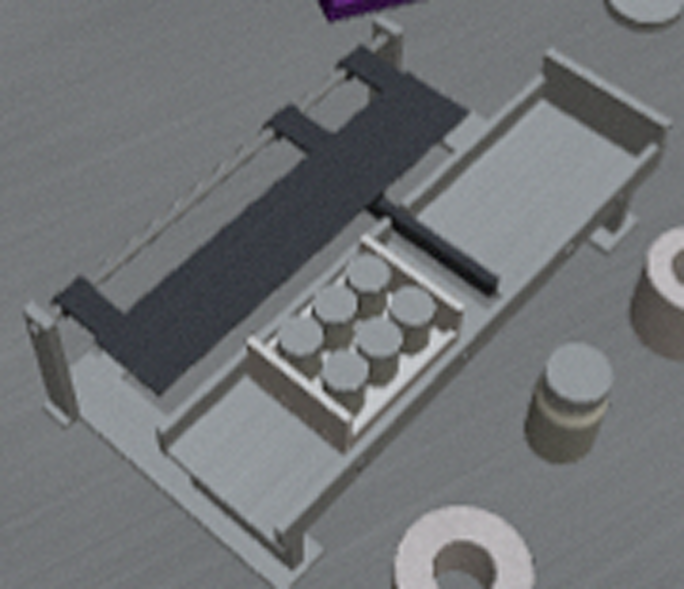

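```bash
cat > h.py <<'E'
import numpy as np, cv2
from rig import calibration
from scipy.optimize import least_squares
def ray(name,uv,z):
    c=calibration(name);n=cv2.undistortPoints(np.array([[uv]],float),c["mtx"],c["distortion"])[0,0]
    T=np.array(c["world_to_cam"]);R=T[:3,:3];o=-R.T@T[:3,3];d=R.T@np.r_[n,1]
    return o+d*(z-o[2])/d[2]
def top(u,v): return ((u+.5)/3.9-.5+220,(v+.5)/3.9-.5+130)
def sc(u,v): return ((u+.5)/3.8-.5+245,(v+.5)/3.8-.5+140)
E
python3 - <<'E'
from h import *
P=[("top",top(655,53),(-221,-51,100)),("top",top(700,206),(-221,51,100)),("top",top(218,352),(90,58,118)),("top",top(692,224),(-210,58,118)),
("top",top(717,314),(-210,115,118)),("top",top(242,445),(90,115,118)),("top",top(37,214),(173,-51,122)),("top",top(82,381),(173,51,122)),
("scene",sc(468,108),(90,58,118)),("scene",sc(160,395),(-210,58,118)),("scene",sc(668,125),(173,-51,122)),("scene",sc(548,50),(173,51,122))]
W=np.array([ray(n,uv,c[2]/1e3)[:2]*1e3 for n,uv,c in P]);C=np.array([c[:2] for _,_,c in P],float)
f=lambda p:(np.c_[C[:,0]*np.cos(p[2])-C[:,1]*np.sin(p[2])+p[0],C[:,0]*np.sin(p[2])+C[:,1]*np.cos(p[2])+p[1]]-W)
for idx in (range(12),range(8),range(8,12)):
    idx=list(idx);s=least_squares(lambda p:f(p)[idx].ravel(),[500,0,1.8],loss='soft_l1');print(s.x,np.degrees(s.x[2]))
    r=f(s.x)@np.array([[np.cos(s.x[2]),-np.sin(s.x[2])],[np.sin(s.x[2]),np.cos(s.x[2])]]);print(np.round(r,1).tolist())
    if len(idx)==12: p=s.x
R=np.array([[np.cos(p[2]),-np.sin(p[2])],[np.sin(p[2]),np.cos(p[2])]])
for n,uv in [("rear far",top(557,95)),("rear near",top(590,225)),("front far",top(380,140)),("front near",top(418,270))]:
    print(n,(R.T@(ray("top",uv,.124)[:2]*1e3-p[:2])).round(1))
for n,uv in [("rear near",sc(247,342)),("rear far",sc(350,424)),("front far",sc(463,305)),("front near",sc(365,235))]:
    print(n,(R.T@(ray("scene",uv,.124)[:2]*1e3-p[:2])).round(1))
E
```

```text
[616.24545386  52.08091448 -35.83092105] -2052.960552336413
[[-2.5, -0.2], [-2.4, 3.3], [3.7, 1.2], [-2.5, -0.4], [-3.2, 0.6], [3.1, 1.1], [3.7, 0.6], [4.6, -1.3], [-3.6, -4.0], [-3.0, 0.4], [2.9, -1.0], [1.3, -0.8]]
[617.01549779  51.7294166   33.28276383] 1906.961898067195
[[-3.1, -0.5], [-2.9, 3.0], [3.2, 0.4], [-3.0, -0.8], [-3.6, 0.2], [2.7, 0.3], [3.0, -0.3], [4.1, -2.2], [-4.1, -4.7], [-3.4, 0.0], [2.3, -1.9], [0.8, -1.7]]
[615.55265037  52.37749944   1.86818168] 107.03892578757251
[[-2.0, 0.4], [-1.9, 3.9], [4.2, 1.7], [-2.0, 0.2], [-2.7, 1.1], [3.6, 1.6], [4.1, 1.2], [5.1, -0.7], [-3.1, -3.4], [-2.5, 1.0], [3.4, -0.5], [1.8, -0.2]]
rear far [-150.   -37.6]
rear near [-147.4   43.2]
front far [-40.3 -39.5]
front near [-41.3  41.9]
rear near [-148.1   42.1]
rear far [-148.2  -40.5]
front far [-39.4 -37.8]
front near [-39.6  41.4]
```

Chute frame: origin at world (616, 52) mm, yaw 107.0°. The top and scene fits agree to about 1.5 mm. The rack's rear is at chute x≈-148. I'll turn the tool so its x axis runs along the chute, then travel across.

Emit:
{"api": "drive_tool", "payload": {"targets": [0, 0, 9.77, 0, 0, 0, 0.8, 0, 0, 9.77, 0, 0, 0, 0.8, 0, 0, 9.77, 0, 0, 0, 0.8, 0, 0, 9.77, 0, 0, 0, 0.8, 0, 0, 9.77, 0, 0, 0, 0.8, 0, 0, 9.77, 0, 0, 0, 0.8, 0, 0, 0, -57, 18.7, 0, 0.8, 0, 0, 0, -57, 18.7, 0, 0.8, 0, 0, 0, -57, 18.7, 0, 0.8, 0, 0, 0, -57, 18.7, 0, 0.8, 0, 0, 0, -57, 18.7, 0, 0.8, 0, 0, 0, -57, 18.7, 0, 0.8], "grip_force": 40}}

```text
clock: 1.65
position: [0.3505, 0.2615, 0.2313]
ee_rot: [0.0, 0.594, 0.804, 0.0]
contact_force: [1.1, 0.8, -1.0]
width: 0.0686
```

Emit:
{"api": "drive_tool", "payload": {"targets": [0, 0, 0, -57, 18.7, 0, 0.8, 0, 0, 0, -57, 18.7, 0, 0.8, 0, 0, 0, -57, 18.7, 0, 0.8, 0, 0, 0, -57, 18.7, 0, 0.8, 0, 0, 0, -57, 18.7, 0, 0.8, 0, 0, 0, -57, 18.7, 0, 0.8, 0, 0, 0, -57, 18.7, 0, 0.8, 0, 0, 0, -57, 18.7, 0, 0.8, 0, 0, 0, 0, 0, 0, 0.8]}}

```text
clock: 2.78
position: [0.6285, -0.1329, 0.2295]
ee_rot: [0.0, 0.596, 0.803, -0.001]
contact_force: [-0.6, 0.7, -0.6]
width: 0.0686
```

```bash
cat >> h.py <<'E'
from scipy.spatial.transform import Rotation as Ro
p=np.array([616.2,52.1,np.radians(107.04)])
def rep():
    from rig import get_state
    s=get_state();R=np.array([[np.cos(p[2]),-np.sin(p[2])],[np.sin(p[2]),np.cos(p[2])]])
    q=s["ee_rot"];M=Ro.from_quat([q[1],q[2],q[3],q[0]]).as_matrix()
    print("t",round(s["clock"],2),"chute xy",(R.T@(s["position"][:2]*1e3-p[:2])).round(1),"z",(s["position"][2]*1e3).round(1),"yaw",np.degrees(np.arctan2(M[1,0],M[0,0])).round(2),"zax",M[:,2].round(4),"F",s["contact_force"].round(2),"w",s["width"],"q",s["qpos"].round(2))
def shot(n,f,box=None,k=1):
    from rig import get_image
    im=get_image(n)[:,:,::-1]
    if box: im=im[box[1]:box[3],box[0]:box[2]]
    cv2.imwrite("pics/"+f+".png",cv2.resize(np.ascontiguousarray(im),None,fx=k,fy=k,interpolation=cv2.INTER_CUBIC))
E
python3 - <<'E'
from h import *
rep();shot("wrist","w1");shot("scene","s1",(220,100,440,300),3)
E
```

```text
t 2.77 chute xy [-180.5   42.4] z 229.5 yaw 106.83 zax [-5.e-04 -1.e-03 -1.e+00] F [-0.55  0.74 -0.57] w 0.06859733294251764 q [-0.32  0.38  1.35 -0.    1.41 -0.61]
```

View pics/w1.png

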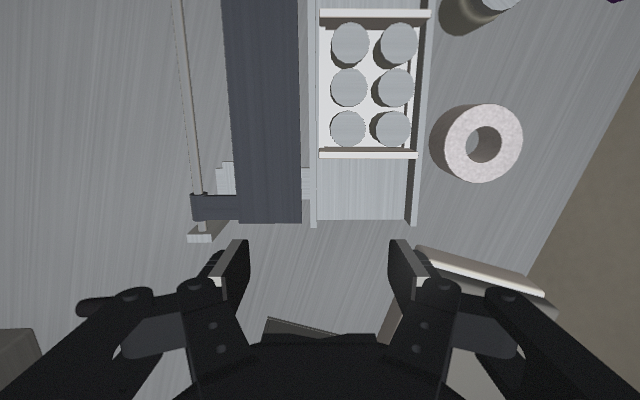

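View pics/s1.png

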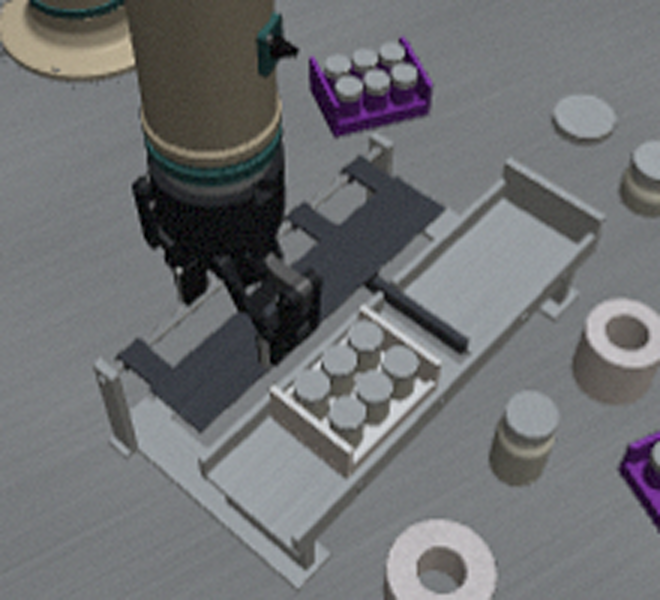

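The wrist view shows the pedal end corners at (237,222) and (301,222), the rack's rear top edge at row ~157 between columns 318 and 417, and the chute open end at row ~225. I'll cross-check the frame with these.

```bash
python3 - <<'E'
from h import *
from rig import get_state
s=get_state();q=s["ee_rot"];M=Ro.from_quat([q[1],q[2],q[3],q[0]]).as_matrix();c=calibration("wrist");H=np.array(c["hand_eye"])
R=np.array([[np.cos(p[2]),-np.sin(p[2])],[np.sin(p[2]),np.cos(p[2])]])
o=M@H[:3,3]+s["position"]
for n,uv,z in [("ped in up",(301,222),.118),("ped in far",(299,0),.118),("wall+y end",(313.5,227),.1),("wall-y out end",(417.5,226),.1),("rack rear near",(319,157),.124),("rack rear far",(417,158),.124),("pad L tip",(247,240),.229),("pad R tip",(391,240),.229)]:
    d=M@H[:3,:3]@np.r_[cv2.undistortPoints(np.array([[uv]],float),c["mtx"],c["distortion"])[0,0],1]
    print(n,(R.T@((o+d*(z-o[2])/d[2])[:2]*1e3-p[:2])).round(1))
# pad tips: depth from known separation
for uv in [(247,240),(391,240)]:
    d=H[:3,:3]@np.r_[cv2.undistortPoints(np.array([[uv]],float),c["mtx"],c["distortion"])[0,0],1];print("tool ray d",d.round(4))
E
```

```text
ped in up [-200.9   58.2]
ped in far [-26.4  56.8]
wall+y end [-212.7   47.5]
wall-y out end [-211.7  -52.4]
rack rear near [-141.9   42.1]
rack rear far [-142.7  -38.4]
pad L tip [-169.1   78.8]
pad R tip [-169.1    5.3]
tool ray d [-0.4109 -0.2375  0.9228]
tool ray d [-0.4111  0.2392  0.9231]
```

The wrist view agrees in y to 2 mm and is offset by about +6–9 mm in x. Finger placement has margin of more than 15 mm either way, so I'll descend.

Emit:
{"api": "drive_tool", "payload": {"targets": [0, 0, 0, 0, 0, 40, 0.8, 0, 0, 0, 0, 0, 40, 0.8, 0, 0, 0, 0, 0, 20, 0.8, 0, 0, 0, 0, 0, 0, 0.8, 0, 0, 0, 0, 0, 0, 0.8]}}

```text
clock: 3.5
position: [0.627, -0.1281, 0.1327]
ee_rot: [0.001, 0.594, 0.805, 0.0]
contact_force: [0.1, -0.8, -0.3]
width: 0.0684
```

```bash
python3 - <<'E'
from h import *
rep();shot("wrist","w2");shot("scene","s2",(220,100,440,300),3)
E
```

```text
t 3.5 chute xy [-175.4   42.5] z 132.7 yaw 107.13 zax [ 1.9e-03 -3.0e-04 -1.0e+00] F [ 0.06 -0.85 -0.28] w 0.06841934088837899 q [-0.31  0.44  1.51  0.    1.19 -0.61]
```

View pics/w2.png

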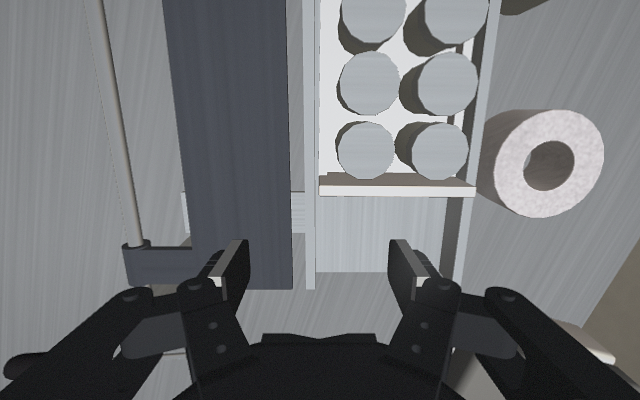

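View pics/s2.png

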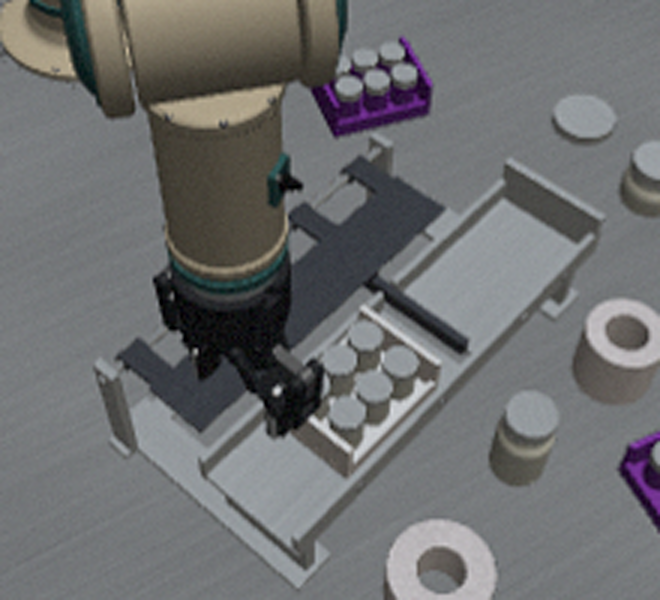

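Both views show the left fingertip above the pedal and the right one above the channel, behind the rack's rear wall (row 190). Next I'll press down in small steps.

Emit:
{"api": "drive_tool", "payload": {"targets": [0, 0, 0, 0, 0, 8, 0.8, 0, 0, 0, 0, 0, 8, 0.8, 0, 0, 0, 0, 0, 0, 0.8, 0, 0, 0, 0, 0, 0, 0.8]}}

```text
clock: 4.1
position: [0.6266, -0.1289, 0.1151]
ee_rot: [-0.0, 0.594, 0.804, 0.0]
contact_force: [-0.5, -0.5, 0.6]
width: 0.0684
```

Emit:
{"api": "drive_tool", "payload": {"targets": [0, 0, 0, 0, 0, 4, 0.8, 0, 0, 0, 0, 0, 4, 0.8, 0, 0, 0, 0, 0, 0, 0.8, 0, 0, 0, 0, 0, 0, 0.8]}}

```text
clock: 4.6
position: [0.6272, -0.1289, 0.1077]
ee_rot: [0.001, 0.594, 0.804, 0.0]
contact_force: [1.2, 1.7, 2.3]
width: 0.0682
```

```bash
python3 - <<'E'
from h import *
rep();shot("wrist","w3");shot("scene","s3",(220,100,440,300),3);rep()
E
```

```text
t 4.6 chute xy [-176.3   42.6] z 107.7 yaw 107.07 zax [ 1.2e-03 -2.0e-04 -1.0e+00] F [1.21 1.66 2.29] w 0.0682488245082583 q [-0.31  0.46  1.54  0.    1.14 -0.61]
t 4.7 chute xy [-176.3   42.6] z 107.7 yaw 107.07 zax [ 1.3e-03 -3.0e-04 -1.0e+00] F [ 1.89 -0.23  2.44] w 0.06839111120693991 q [-0.31  0.46  1.54  0.    1.14 -0.61]
```

View pics/w3.png

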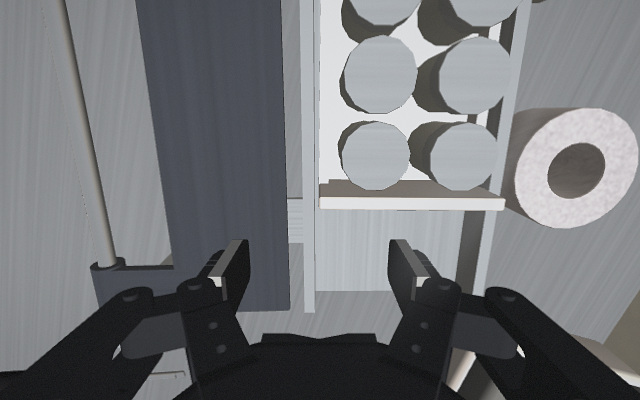

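View pics/s3.png

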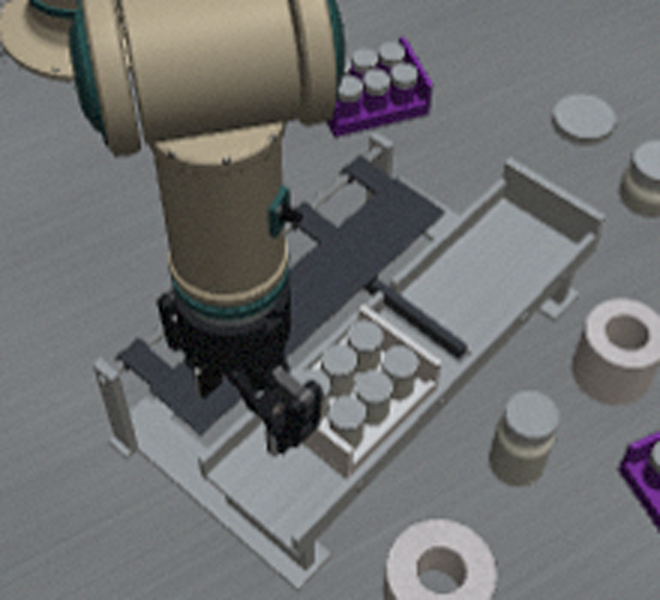

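Contact is made: Fz≈2.4 N and the bar has started to drop. I'll continue pressing.

Emit:
{"api": "drive_tool", "payload": {"targets": [0, 0, 0, 0, 0, 4, 0.8, 0, 0, 0, 0, 0, 4, 0.8, 0, 0, 0, 0, 0, 0, 0.8, 0, 0, 0, 0, 0, 0, 0.8]}}

```text
clock: 5.2
position: [0.627, -0.129, 0.0993]
ee_rot: [0.0, 0.594, 0.804, 0.0]
contact_force: [2.2, -0.7, 3.2]
width: 0.0686
```

```bash
python3 - <<'E'
from h import *
rep();shot("scene","s4",(280,140,420,260),5);rep()
E
```

```text
t 5.2 chute xy [-176.3   42.8] z 99.3 yaw 107.07 zax [ 6.e-04 -1.e-04 -1.e+00] F [ 2.24 -0.7   3.21] w 0.06859708755394339 q [-0.31  0.46  1.55  0.    1.12 -0.61]
t 5.25 chute xy [-176.2   42.8] z 99.4 yaw 107.07 zax [ 6.e-04 -1.e-04 -1.e+00] F [3.01 0.13 3.4 ] w 0.06839988217685102 q [-0.31  0.46  1.55  0.    1.12 -0.61]
```

View pics/s4.png

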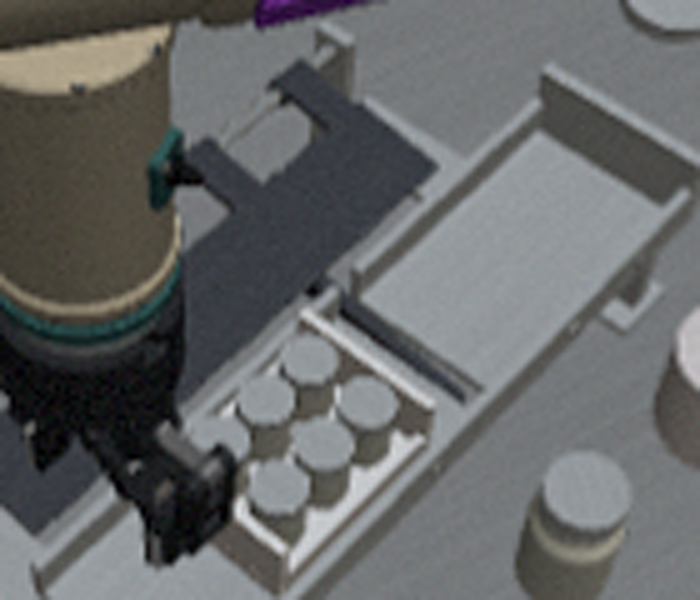

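Emit:
{"api": "drive_tool", "payload": {"targets": [0, 0, 0, 0, 0, 2, 0.8, 0, 0, 0, 0, 0, 2, 0.8, 0, 0, 0, 0, 0, 0, 0.8, 0, 0, 0, 0, 0, 0, 0.8]}}

```text
clock: 5.75
position: [0.6266, -0.129, 0.0952]
ee_rot: [-0.0, 0.594, 0.804, -0.0]
contact_force: [1.9, -1.9, 3.2]
width: 0.0684
```

```bash
python3 - <<'E'
from h import *
rep();shot("scene","s5",(280,140,420,260),5);rep();shot("wrist","w5")
E
```

```text
t 5.75 chute xy [-176.2   43.2] z 95.2 yaw 107.07 zax [-2.e-04 -2.e-04 -1.e+00] F [ 1.87 -1.9   3.22] w 0.06840206889125844 q [-0.31  0.47  1.56 -0.    1.12 -0.61]
t 5.8 chute xy [-176.2   43.1] z 95.3 yaw 107.07 zax [-1.e-04 -2.e-04 -1.e+00] F [ 1.55 -2.55  3.98] w 0.06868748500502832 q [-0.31  0.47  1.56 -0.    1.12 -0.61]
```

View pics/s5.png

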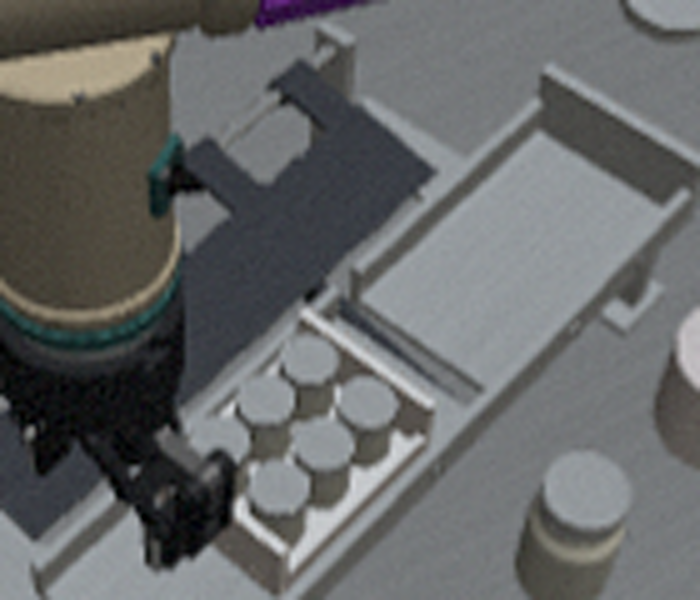

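View pics/w5.png

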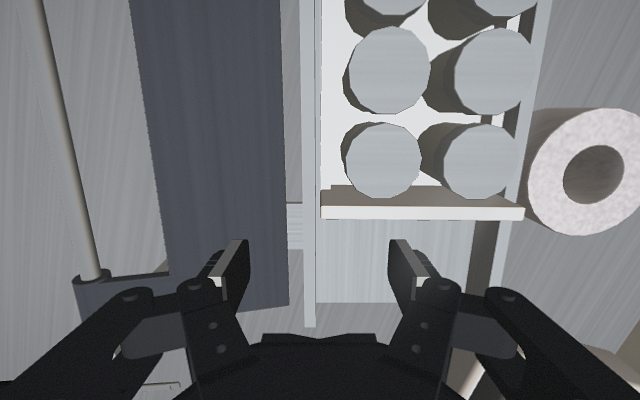

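Gate bar is now below the floor in its slot. The pedal's downstream inner corner has moved to scene px (367.2,174.4), so I can convert that to an angle.

```bash
python3 - <<'E'
from h import *
c=calibration("scene");T=np.array(c["world_to_cam"])
def pr(x,y,z):
    w=np.array([p[0]+x*np.cos(p[2])-y*np.sin(p[2]),p[1]+x*np.sin(p[2])+y*np.cos(p[2]),z])/1e3
    return cv2.projectPoints(w,cv2.Rodrigues(T[:3,:3])[0],T[:3,3],c["mtx"],c["distortion"])[0].ravel()
b=pr(90,58,118)
print("picked up", sc(468,108),"pred",b)
for t in (.2,.24,.28,.32,.36):
    y=150-92*np.cos(t)-6*np.sin(t);z=112-92*np.sin(t)+6*np.cos(t)
    print(t,(pr(90,y,z)-b).round(2))
for f,(u,v) in(("s4",(438,163)),("s5",(436,172))):
    print(f,np.array([(u+.5)/5-.5+280,(v+.5)/5-.5+140])-np.array(sc(468,108)))
E
python3 - <<'E'
import cv2,numpy as np
a=cv2.imread("pics/s3.png");
a=cv2.resize(a,None,fx=1/3,fy=1/3,interpolation=cv2.INTER_AREA)[40:160,60:200]
o=[cv2.resize(cv2.imread("pics/scene0.png")[140:260,280:420][20:60,40:100],None,fx=6,fy=6,interpolation=cv2.INTER_CUBIC)]
for f in("s4","s5"):
    o.append(cv2.resize(cv2.imread(f"pics/{f}.png")[100:300,200:500],None,fx=1.2,fy=1.2,interpolation=cv2.INTER_CUBIC))
cv2.imwrite("pics/cmp.png",np.vstack(o)[:, :])
E
```

```text
picked up (367.7894736842105, 168.05263157894737) pred [368.12870428 169.58191834]
0.2 [-0.88  4.44]
0.24 [-1.18  5.21]
0.28 [-1.52  5.95]
0.32 [-1.9   6.65]
0.36 [-2.32  7.3 ]
s4 [-0.58947368  4.14736842]
s5 [-0.98947368  5.94736842]
```

View pics/cmp.png

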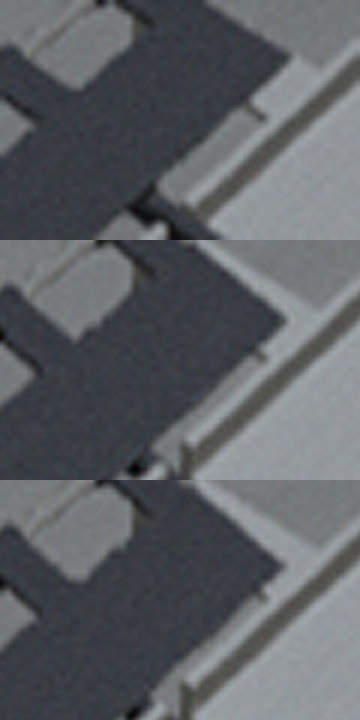

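Estimated gate angle is about 0.25 rad. Another 3.5 mm should give about 0.31.

Emit:
{"api": "drive_tool", "payload": {"targets": [0, 0, 0, 0, 0, 3.5, 0.8, 0, 0, 0, 0, 0, 0, 0.8, 0, 0, 0, 0, 0, 0, 0.8]}}

```text
clock: 6.22
position: [0.6262, -0.129, 0.0916]
ee_rot: [-0.0, 0.594, 0.804, -0.0]
contact_force: [0.8, -2.4, 4.9]
width: 0.0683
```

```bash
python3 - <<'E'
from h import *
rep();shot("scene","s6",(280,140,420,260),5);rep()
o=[cv2.imread(f"pics/{f}.png")[100:300,200:500] for f in("s4","s5","s6")]
cv2.imwrite("pics/cmp2.png",np.vstack(o))
E
```

```text
t 6.22 chute xy [-176.1   43.5] z 91.6 yaw 107.07 zax [-1.e-03 -1.e-04 -1.e+00] F [ 0.75 -2.37  4.88] w 0.06833375753899669 q [-0.31  0.47  1.56 -0.    1.11 -0.61]
t 6.28 chute xy [-176.    43.5] z 91.7 yaw 107.07 zax [-9.e-04  0.e+00 -1.e+00] F [-0.2  -3.28  3.7 ] w 0.06855637665589895 q [-0.31  0.47  1.56 -0.    1.11 -0.61]
```

View pics/cmp2.png

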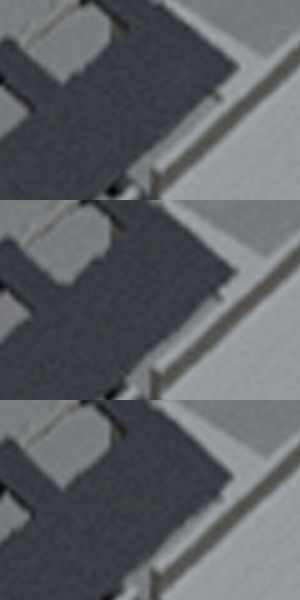

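View pics/s6.png

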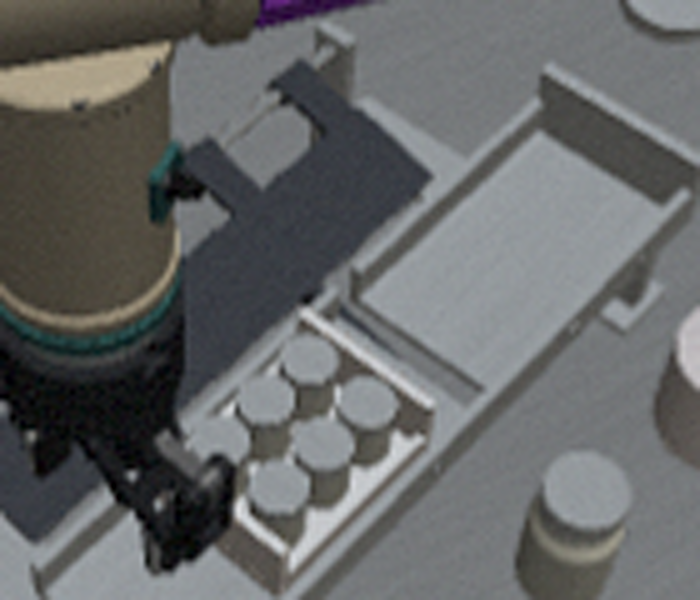

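Gate is at about 0.31 rad, held at about 4 N with no hard-stop rise. I'll press 1 mm more for margin and start the push.

Emit:
{"api": "drive_tool", "payload": {"targets": [0, 0, 0, 3, 0, 1, 0.8, 0, 0, 0, 8, 0, 0, 0.8, 0, 0, 0, 8, 0, 0, 0.8, 0, 0, 0, 8, 0, 0, 0.8, 0, 0, 0, 8, 0, 0, 0.8, 0, 0, 0, 8, 0, 0, 0.8, 0, 0, 0, 3, 0, 0, 0.8, 0, 0, 0, 0, 0, 0, 0.8]}}

```text
clock: 7.28
position: [0.6129, -0.0841, 0.0908]
ee_rot: [-0.0, 0.594, 0.804, 0.0]
contact_force: [2.6, -1.5, 3.9]
width: 0.0682
```

```bash
python3 - <<'E'
from h import *
rep();shot("scene","s7",(280,140,420,260),5);rep();shot("wrist","w7")
E
```

```text
t 7.28 chute xy [-129.3   43. ] z 90.8 yaw 107.07 zax [-3.0e-04  1.1e-03 -1.0e+00] F [ 2.61 -1.48  3.94] w 0.06816798451558077 q [-0.25  0.44  1.61  0.    1.09 -0.55]
t 7.33 chute xy [-129.3   43.1] z 90.7 yaw 107.06 zax [-5.0e-04  1.3e-03 -1.0e+00] F [ 2.28 -1.45  3.98] w 0.06817538242629054 q [-0.25  0.44  1.61  0.    1.09 -0.55]
```

View pics/s7.png

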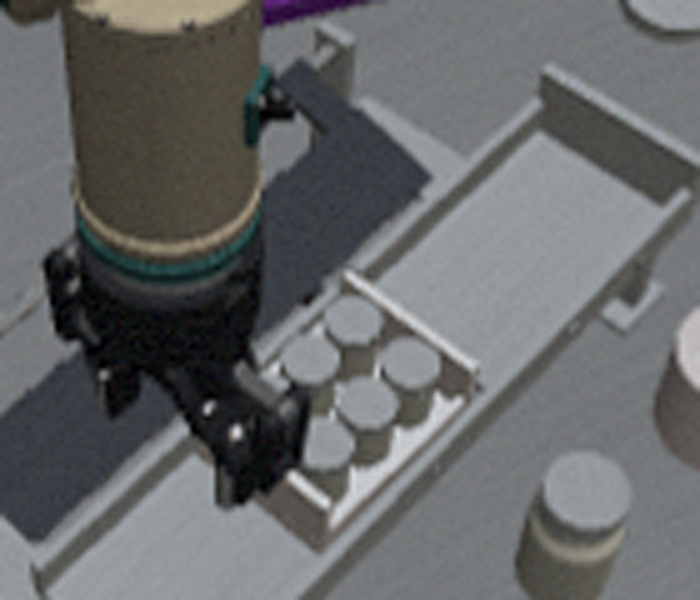

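View pics/w7.png

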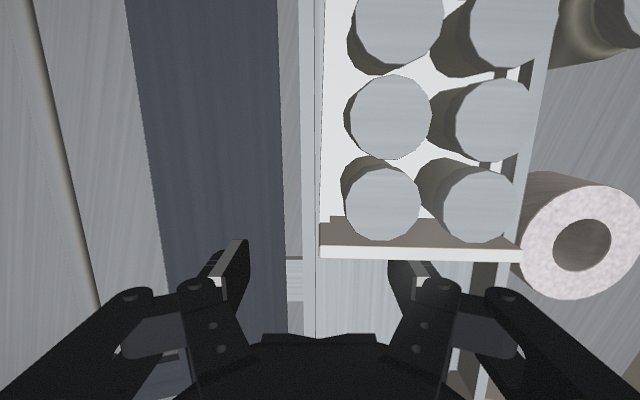

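The rack is being pushed squarely and its front edge is now over the gate slot at (480,380). The gate is still fully down. I'll continue.

Emit:
{"api": "drive_tool", "payload": {"targets": [0, 0, 0, 6, 0, 0, 0.8, 0, 0, 0, 12, 0, 0, 0.8, 0, 0, 0, 12, 0, 0, 0.8, 0, 0, 0, 12, 0, 0, 0.8, 0, 0, 0, 12, 0, 0, 0.8, 0, 0, 0, 12, 0, 0, 0.8, 0, 0, 0, 12, 0, 0, 0.8, 0, 0, 0, 12, 0, 0, 0.8, 0, 0, 0, 12, 0, 0, 0.8, 0, 0, 0, 12, 0, 0, 0.8, 0, 0, 0, 6, 0, 0, 0.8, 0, 0, 0, 0, 0, 0, 0.8]}}

```text
clock: 8.88
position: [0.5772, 0.0312, 0.0906]
ee_rot: [-0.001, 0.594, 0.804, 0.0]
contact_force: [1.2, 0.3, 3.1]
width: 0.0683
```

```bash
python3 - <<'E'
from h import *
rep();shot("scene","s8",(280,140,420,260),5);rep();shot("wrist","w8")
E
```

```text
t 8.88 chute xy [-8.5 43.4] z 90.6 yaw 107.06 zax [-0.0013  0.002  -1.    ] F [1.18 0.35 3.12] w 0.06826979429817046 q [-0.07  0.39  1.7   0.    1.05 -0.37]
t 8.93 chute xy [-8.6 43.4] z 90.6 yaw 107.03 zax [-0.0015  0.0023 -1.    ] F [0.87 0.76 3.97] w 0.06798667234425693 q [-0.07  0.39  1.7   0.    1.05 -0.37]
```

View pics/s8.png

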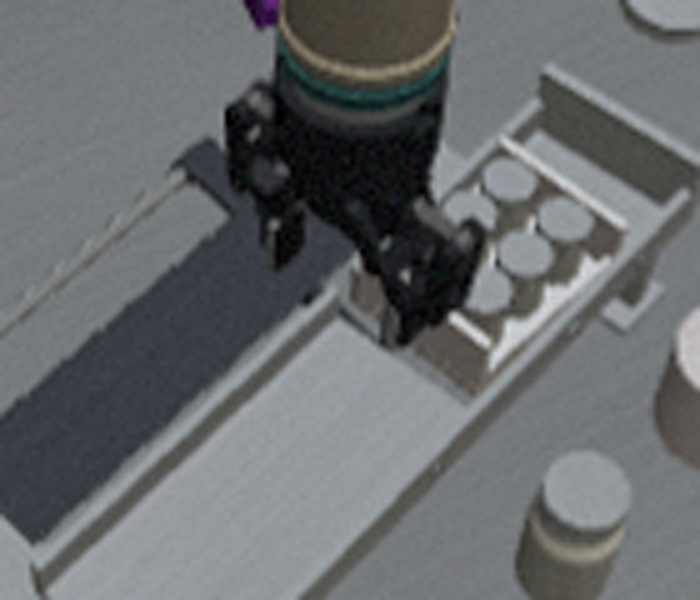

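View pics/w8.png

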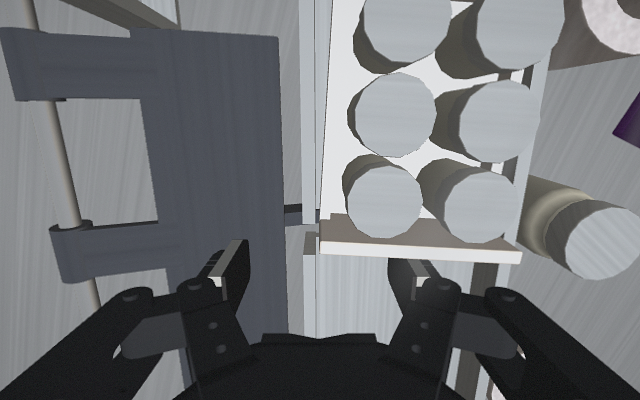

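The rack's rear is just at the gate, with about 50 mm left. I'll go 42 mm and then creep.

Emit:
{"api": "drive_tool", "payload": {"targets": [0, 0, 0, 6, 0, 0, 0.8, 0, 0, 0, 10, 0, 0, 0.8, 0, 0, 0, 10, 0, 0, 0.8, 0, 0, 0, 10, 0, 0, 0.8, 0, 0, 0, 6, 0, 0, 0.8, 0, 0, 0, 0, 0, 0, 0.8]}}

```text
clock: 9.72
position: [0.565, 0.0713, 0.0908]
ee_rot: [-0.001, 0.594, 0.804, 0.0]
contact_force: [0.2, -0.1, 2.4]
width: 0.0684
```

Emit:
{"api": "drive_tool", "payload": {"targets": [0, 0, 0, 2, 0, 0, 0.8, 0, 0, 0, 2, 0, 0, 0.8, 0, 0, 0, 0, 0, 0, 0.8]}}

```text
clock: 10.1
position: [0.5646, 0.0737, 0.0908]
ee_rot: [0.0, 0.594, 0.804, 0.0]
contact_force: [2.8, -3.0, 3.8]
width: 0.0683
```

```bash
python3 - <<'E'
from h import *
rep();shot("scene","s9",(280,140,420,260),5);rep();shot("wrist","w9")
E
```

```text
t 10.1 chute xy [35.8 43. ] z 90.8 yaw 107.06 zax [ 3.e-04 -1.e-04 -1.e+00] F [ 2.8  -3.05  3.78] w 0.0682988052424237 q [ 0.01  0.38  1.73 -0.    1.04 -0.29]
t 10.15 chute xy [35.8 43.1] z 90.9 yaw 107.06 zax [ 2.e-04 -0.e+00 -1.e+00] F [ 1.98 -3.3   3.84] w 0.06853839678077792 q [ 0.01  0.38  1.73 -0.    1.04 -0.29]
```

View pics/s9.png

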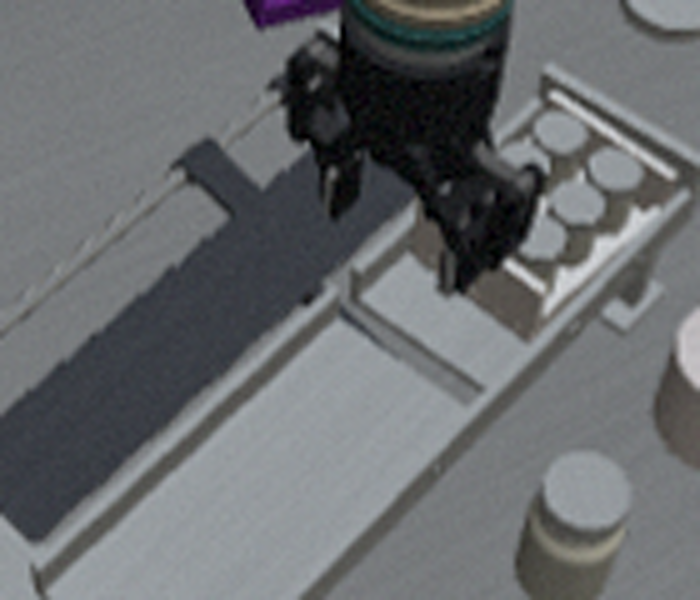

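View pics/w9.png

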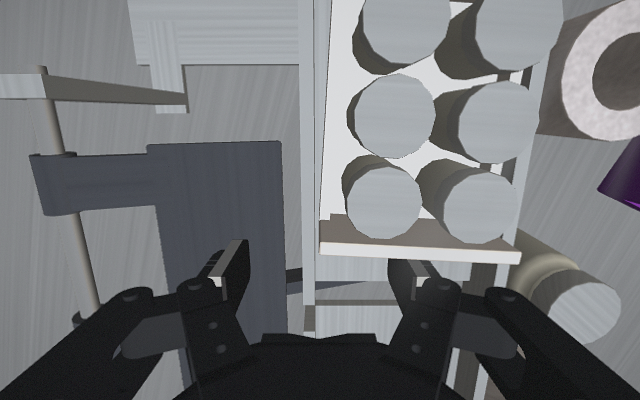

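The rack front is now close to the stop, with a small gap visible. I'll creep until the force rises.

Emit:
{"api": "drive_tool", "payload": {"targets": [0, 0, 0, 2, 0, 0, 0.8, 0, 0, 0, 2, 0, 0, 0.8, 0, 0, 0, 0, 0, 0, 0.8]}}

```text
clock: 10.58
position: [0.5633, 0.0779, 0.0908]
ee_rot: [0.0, 0.594, 0.804, 0.0]
contact_force: [3.2, -2.2, 3.4]
width: 0.0681
```

Emit:
{"api": "drive_tool", "payload": {"targets": [0, 0, 0, 1, 0, 0, 0.8, 0, 0, 0, 1, 0, 0, 0.8, 0, 0, 0, 0, 0, 0, 0.8]}}

```text
clock: 10.95
position: [0.5627, 0.0797, 0.0909]
ee_rot: [0.0, 0.594, 0.804, 0.0]
contact_force: [1.4, -2.3, 3.7]
width: 0.0684
```

```bash
python3 - <<'E'
from h import *
rep();shot("scene","s10",(340,140,440,220),7);rep()
E
```

```text
t 10.95 chute xy [42.1 43.1] z 90.9 yaw 107.07 zax [ 2.e-04  2.e-04 -1.e+00] F [ 1.38 -2.34  3.71] w 0.06836036705781823 q [ 0.02  0.38  1.73  0.    1.04 -0.28]
t 11.0 chute xy [42.1 43.1] z 90.8 yaw 107.06 zax [ 1.e-04  3.e-04 -1.e+00] F [ 2.71 -2.91  3.79] w 0.06798559215821584 q [ 0.02  0.38  1.73  0.    1.04 -0.28]
```

View pics/s10.png

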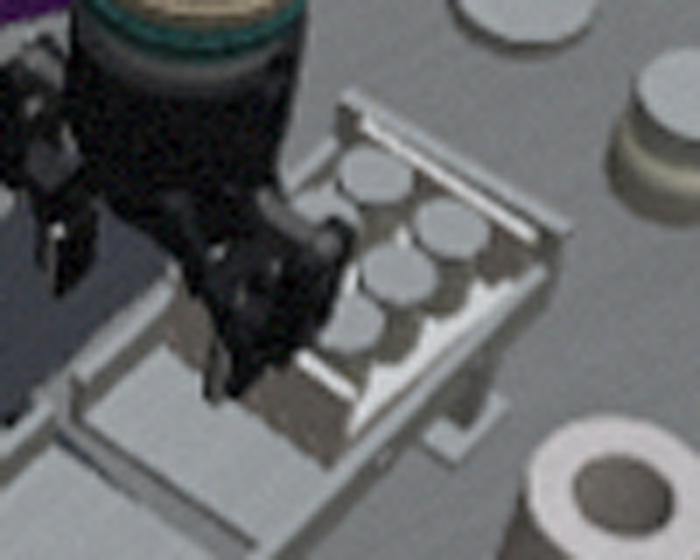

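No stop force yet (about 3 N of friction along the chute), so I'll keep creeping.

Emit:
{"api": "drive_tool", "payload": {"targets": [0, 0, 0, 1, 0, 0, 0.8, 0, 0, 0, 1, 0, 0, 0.8, 0, 0, 0, 0, 0, 0, 0.8]}}

```text
clock: 11.38
position: [0.5623, 0.0812, 0.0909]
ee_rot: [0.0, 0.594, 0.804, -0.0]
contact_force: [1.7, -4.5, 3.8]
width: 0.0681
```

Emit:
{"api": "drive_tool", "payload": {"targets": [0, 0, 0, 1, 0, 0, 0.8, 0, 0, 0, 0.5, 0, 0, 0.8, 0, 0, 0, 0, 0, 0, 0.8]}}

```text
clock: 11.75
position: [0.5624, 0.0814, 0.091]
ee_rot: [0.001, 0.594, 0.804, -0.001]
contact_force: [3.9, -7.9, 3.9]
width: 0.0683
```

Emit:
{"api": "drive_tool", "payload": {"targets": [0, 0, 0, 1, 0, 0, 0.8, 0, 0, 0, 0.5, 0, 0, 0.8, 0, 0, 0, 0, 0, 0, 0.8]}}

```text
clock: 12.12
position: [0.563, 0.0819, 0.0912]
ee_rot: [0.003, 0.595, 0.804, -0.001]
contact_force: [5.1, -10.6, 4.2]
width: 0.0687
```

```bash
python3 - <<'E'
from h import *
rep();shot("scene","s11",(340,140,440,220),7);rep();shot("top","t11",(215,130,385,260),4.6)
E
```

```text
t 12.12 chute xy [44.1 42.2] z 91.2 yaw 107.03 zax [ 0.0035 -0.0041 -1.    ] F [  5.14 -10.65   4.16] w 0.0686560883197461 q [ 0.02  0.38  1.73 -0.    1.03 -0.27]
t 12.18 chute xy [44.1 42.2] z 91.2 yaw 107.04 zax [ 0.0034 -0.0041 -1.    ] F [  4.27 -10.77   3.  ] w 0.06847211629295935 q [ 0.02  0.38  1.73 -0.    1.03 -0.27]
```

View pics/s11.png

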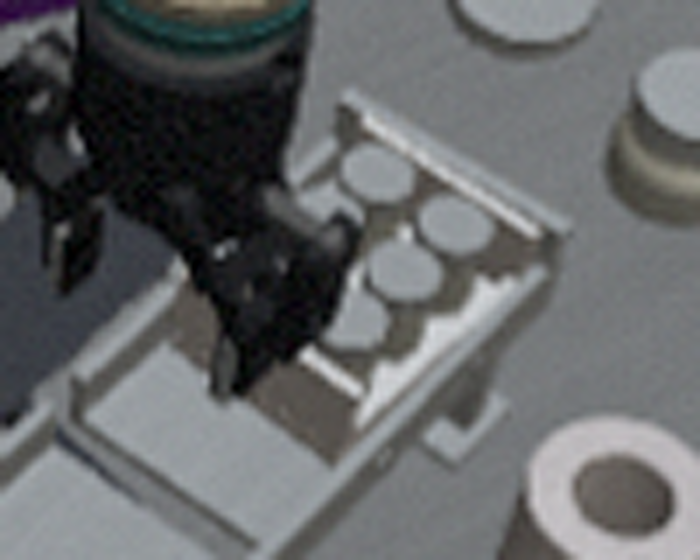

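View pics/t11.png

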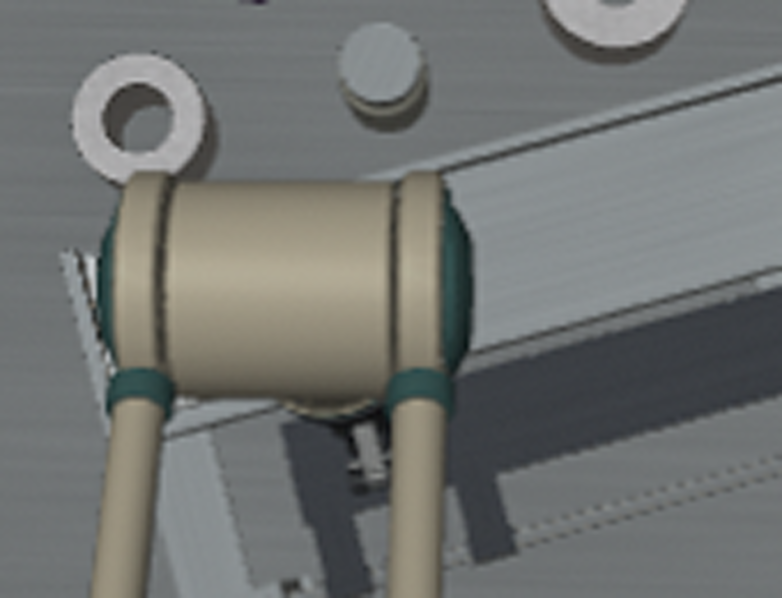

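Force rose to about 12 N against the stop at TCP x = 44, exactly the predicted home. I'll back off a little along the chute and then lift straight up.

Emit:
{"api": "drive_tool", "payload": {"targets": [0, 0, 0, -3, 0, 0, 0.8, 0, 0, 0, -4, 0, 0, 0.8, 0, 0, 0, -3, 0, 0, 0.8, 0, 0, 0, 0, 0, -5, 0.8, 0, 0, 0, 0, 0, -10, 0.8, 0, 0, 0, 0, 0, -20, 0.8, 0, 0, 0, 0, 0, -35, 0.8, 0, 0, 0, 0, 0, -35, 0.8, 0, 0, 0, 0, 0, -35, 0.8, 0, 0, 0, 0, 0, 0, 0.8]}}

```text
clock: 13.48
position: [0.5648, 0.0742, 0.2337]
ee_rot: [0.002, 0.594, 0.804, 0.001]
contact_force: [0.4, 0.4, -1.6]
width: 0.068
```

Emit:
{"api": "drive_tool", "payload": {"targets": [0, 0, 0, -55, 0, 0, 0.8, 0, 0, 0, -55, 0, 0, 0.8, 0, 0, 0, -55, 0, 0, 0.8, 0, 0, 0, -55, 0, 0, 0.8, 0, 0, 0, -55, 0, 0, 0.8, 0, 0, 0, 0, 0, 0, 0.8, 0, 0, 0, 0, 0, 0, 0.8]}}

```text
clock: 14.35
position: [0.6435, -0.1878, 0.2291]
ee_rot: [-0.002, 0.595, 0.804, -0.0]
contact_force: [0.5, 0.7, 0.9]
width: 0.0686
```

```bash
python3 - <<'E'
from h import *
rep();shot("scene","s12",(245,140,425,295),3.8);rep();shot("top","t12",(220,130,425,280),3.9)
E
```

```text
t 14.35 chute xy [-237.4   44.2] z 229.1 yaw 107.03 zax [-0.004   0.0018 -1.    ] F [0.52 0.7  0.92] w 0.06863351819404245 q [-0.39  0.42  1.28  0.    1.44 -0.69]
t 14.4 chute xy [-236.8   43.8] z 229.7 yaw 107.09 zax [-0.003   0.0015 -1.    ] F [0.41 0.16 0.63] w 0.06828806797194155 q [-0.39  0.42  1.28  0.    1.44 -0.69]
```

View pics/s12.png

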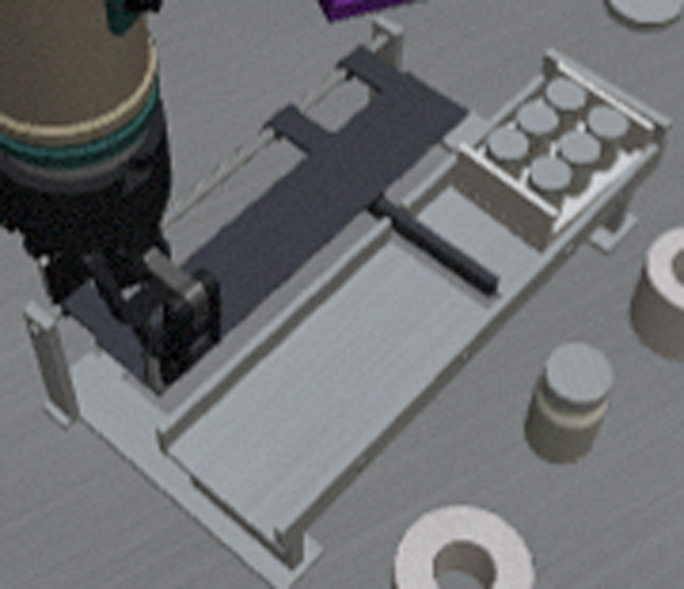

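View pics/t12.png

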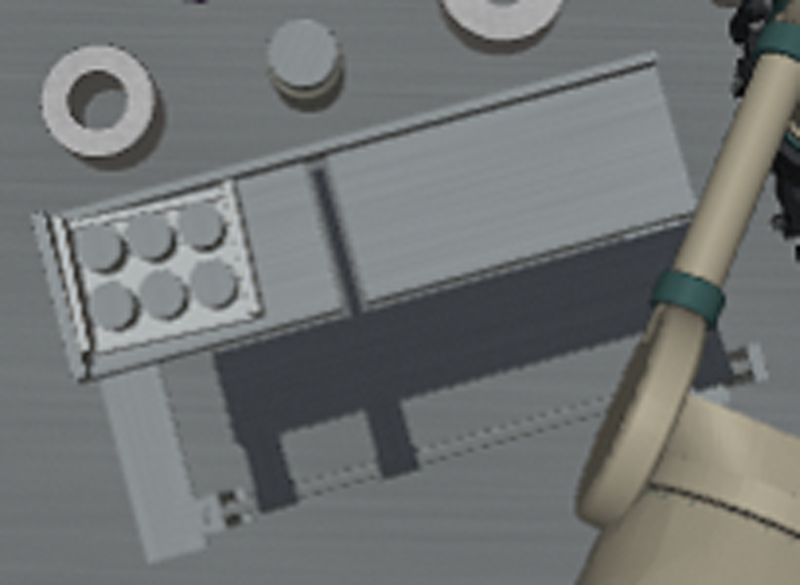

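The rack sits at the stop end and the gate is up behind it. The rolls and jar look unmoved. I'll measure the final rack position.

```bash
python3 - <<'E'
from h import *
R=np.array([[np.cos(p[2]),-np.sin(p[2])],[np.sin(p[2]),np.cos(p[2])]])
for n,c,uv,z in [("rear far","top",top(233,182),.124),("rear near","top",top(262,315),.124),("front far","top",top(55,219),.124),("front near","top",top(90,350),.124),
 ("stop far","top",top(37,214),.122),("stop near","top",top(82,381),.122),("rear near","scene",sc(457,147),.124),("rear far","scene",sc(553,215),.124),("front near","scene",sc(557,67),.124),("front far","scene",sc(652,127),.124)]:
    print(n,c,(R.T@(ray(c,uv,z)[:2]*1e3-p[:2])).round(1))
E
```

```text
rear far top [ 50.9 -38.5]
rear near top [54.9 43. ]
front far top [159.3 -45.5]
front near top [158.8  35.9]
stop far top [169.3 -51.6]
stop near top [168.4  52.2]
rear near scene [56.9 43.2]
rear far scene [ 53.9 -37.9]
front near scene [161.   36.5]
front far scene [159.5 -43.6]
```

```bash
python3 -c "
from rig import *
print(sign_off())"
```

```text
the job is handed in; nothing more can be done
None
```

The carrier is home against the end stop, the gate is back up behind it, and the job was handed in at about 14.5 s of the 45 s allowed.

**What I did:** I held the gate down at roughly 0.31–0.33 rad with one fingertip on the pedal. That angle is estimated from the images and the press depth. The other finger pushed the carrier along the chute from behind. Force along the chute rose from about 3 N to about 12 N at the end, with the tool at the predicted home position (x = 44 mm). I then backed off 10 mm with the gate still held, lifted straight up and moved away.

**Last checks:**
- **Gate:** it is up and clear of the carrier in both the scene and top pictures.
- **Carrier position:** the front measures about 160 mm. Corrected for the roughly 4 mm by which the stop itself reads short, that is about 164 mm against 165 mm when fully home.
- **Carrier angle:** it may be turned slightly, by about 0.02–0.05 rad against the 0.1 limit.
- **Bystanders:** the rolls and the tall jar look unmoved. The short jar, lid and screwdriver lay outside my last cropped views, so I did not re-check them; the hand kept well above them throughout.

**Disagreements:**
- The wrist camera read 6–9 mm off along the chute compared with the two fixed cameras.
- The fixed views measured the chute about 2% short.

Neither was larger than the margins I worked with. I had no direct reading of the force between gate and carrier.

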